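Bolt the sprung inlay plate level

ROBOT

A 7-joint arm with a two-finger parallel gripper is mounted at the origin on the work surface. World frame = base frame: x ahead of the robot, y to its left, z up, the work surface at z = 0. Lengths are in m, angles in rad, forces in N, time in s.
With the tool pointing down it reaches from about 0.425 to 0.95 m from the base axis. Payload 4.7 kg.
Tool frame: the origin (TCP) lies on the centre line of the jaws, within the pads' length; the fingertips stand robot.nose_length ahead of it and the grasp point (between the pads) lies 8 mm behind it (robot.nose_length is the distance from the TCP to the fingertips, in m); z points along the fingers, x is the direction in which the jaws open and shut, and the axes are right-handed (so a half turn about z gives the same grasp; the last joint's range is limited). The gripper opens to 85 mm and grips with 20 to 120 N. Pads are 22 mm wide; open, the fingers measure 114 mm over their backs; the gripper's body (76 mm by 85 mm) begins 54 mm behind the grasp point. The pads swing forward as they close: fully open they stand 13 mm farther back than shut.
Start: joints at [-1.354, 0.469, -0.049, 1.532, 0.024, 1.141, -0.082], TCP at [0.164, 0.655, 0.209] pointing down, gripper open.
Joint ranges: [-2.59, 2.59], [-0.33, 1.99], [-1.39, 1.29], [0.1, 2.45], [-1.04, 4.18], [0.21, 1.99], [-2.66, 2.66]. Speed limits (rad/s): [2.57, 2.57, 3.14, 3.14, 3.14, 3.14, 3.14].

INTERFACE

Orientations are given as [roll, pitch, yaw] about the fixed x, y, z axes, in that order (R = Rz(yaw) Ry(pitch) Rx(roll)).
In Python, from plant import robot gives the robot as it stands. Calls block until the motion is done:
- robot.goto(position, orientation): joint-space move of the TCP to a pose.
- robot.move_straight(position, vel=0.15, attitude=None, contact_N=None): straight line of the TCP; attitude=None keeps the orientation; vel is the mean speed in m/s. With contact_N (N) it stops when the force on the tool has changed by that much, and returns True; else False.
- robot.move_joints(angles): joint-space move.
- robot.grip(opening, strength=None): opening from 0.0 (shut) to 1.0 (fully open); strength is the grip in N (None keeps the last); returns when the fingers have stopped.
- robot.sleep(seconds).
- robot.inverse_kinematics(position, orientation): joint angles nearest the present ones, or None.
- robot.sense(): the state.
- robot.grab_frame(name): name is "scene" or "top" or "wrist"; returns a dict with "image" (420x560x3 uint8, red, green, blue), "range_z" (420x560 float32, m along the optical axis (not along the pixel's ray), 0 where there is no reading), "fx", "fy", "cx", "cy" (pixels), "dist_coeffs" ([k1, k2, p1, p2, k3] as OpenCV has them; the pictures are not rectified), "R" (3x3) and "t" (3): a world point X has camera coordinates R X + t. Camera axes: x right, y down, z forward; pixel columns grow to the right and rows downward; lengths in m; the calibration is good to about 2 mm. A picture is of the moment at which its call begins.
A pose or a line that the arm cannot do raises robot.IKError and nothing moves.
- robot.close_job(): hands the job in, once; it reports no verdict.
The state is a dict: "t": time; "joint_pos": joint angles; "joint_velocities": joint speeds; "effort": joint torques, N m; "tcp_pos": TCP position; "tcp_rot": TCP orientation; "wrist_force": force on the tool from outside, world axes, zero at the start; "torque": the same for the moment, N m; "opening": opening from 0.0 (shut) to 1.0 (fully open).
Only numpy, scipy, OpenCV 4.12 (cv2) and the standard library are available. Lean on these libraries where they do the work, as an engineer would, in place of code of your own. Each camera call takes 0.05 s, during which the arm holds its last target.

TASK

Push the sprung, hinged mahogany plate of the inlay jig down level until it bears on its rubber rests, keep it down, and slide its brass bolt fully home under the steel keeper so that the plate stays level when you let go. The rests are never set to quite the same height, so feel for them and press gently: bear on them without forcing, do not ram the bolt into the keeper, and leave the try square, dice box, clamp pad and checker where they are.

Things in the scene. Friction and masses are not known exactly. Their poses are not given: they have to be found in the camera images.
- cradle: Fixed brown wooden base board of the inlay jig, 230 (x) x 290 (y, -135 to +155) x 18 mm high, lying on the bench. Origin on its underside, z up. The plate's hinge line runs along the cradle's y at x = +85, z = 45 mm; the plate's free edge points to -x, towards the robot; the keeper stands on the +y side.
- flap (a joint): Tilt of the sprung plate, rad: 0 = exactly level, positive = free edge raised (0.26 to 0.34 at the start; upper stop 0.42); seated on its rests it reads between -0.021 and +0.021. Pushed down at the bolt knob, 135 mm from the hinge, it resists with about 1 to 4 N at first, rising to 8 to 11 N near level, where it meets the stiff rests. Let go unbolted, it springs up again.
- flap_edge (a point): Middle of the free edge of the mahogany plate, upper face. The plate is 160 mm long (from the hinge line), 180 wide (cradle y) and 12 thick; its underside passes through the hinge line. Axes as the cradle's when the plate is level.
- bolt (a joint): Travel of the brass bolt along the cradle's +y, m: 0 to 0.010 at the start, 0.040 = fully home (end stop); about 1.5 N of friction. Flat bar 24 (x) x 130 (y) x 10 mm on the plate's upper face between two 7 mm high guides, its centre line 135 mm from the hinge, its upper face 22 mm above the plate's underside.
- knob_top (a point): Centre of the top of the bolt's wooden knob, 16 (x) x 20 (y) mm, standing 26 mm above the middle of the bar; moves with bolt and plate. The bar is free for 55 mm either side (y) of the knob: fingertips can straddle it along y and press on the bar. Bolt at 0 and plate level: at cradle (-50, +15, +93) mm.
- bolt_tip (a point): Centre of the bolt's leading (+y) end, mid-thickness, 65 mm from the knob's axis. Bolt at 0 and plate level: at cradle (-50, +80, +62) mm, 16 mm short of the keeper.
- keeper: Fixed dark steel bridge; origin at its foot, at cradle (-50, +109, +18) mm. Overhang 64 (x) x 26 (y) x 14 mm thick, underside 53.5 mm above the origin, on two uprights 32 mm apart. With the plate seated on its rests the bolt passes under it with 1.7 to 7 mm to spare; with the plate higher it strikes the overhang's face. On release the bolt rises against the overhang and is held.
- rest: The two fixed wooden rests below the plate's free end, 24 x 30 mm each, at cradle x = -60, y = -70, +70 mm. Origin between their feet. Their stiff rubber pads are set by hand: pad tops 27 mm above this origin (cradle z = 45), give or take 3 mm, both alike, so the exact height is found only by feel. They are meant to bear a few newtons, at most 15 or so.
- square: Try square, loose bystander: wooden stock 100 x 22 x 18 mm along its x, steel blade 150 mm along its y. Origin under the stock's middle.
- dice_box: Small walnut dice box with sliding cover, loose bystander, 95 x 60 x 44 mm. Origin under its middle.
- clamp_pad: Pale wooden clamp pad, loose bystander, 60 x 40 x 22 mm. Origin under its middle.
- checker: Cream bone checker, loose bystander, 34 mm across, 10 mm high. Origin under its middle.

How it is judged:
On the way, in this order (a step that is already met when the one before it is completed fails the run):
1. the plate is pressed down level onto its rests, the bolt still short of the keeper (value of joint flap below 0.035 rad and contact force between rest and anything else above 0.5 N and value of joint bolt below 0.016 m), for 0.05 s.
2. the bolt is slid home under the keeper with the plate level (value of joint bolt above 0.034 m and value of joint flap below 0.045 rad), for 0.2 s.
At the end, for the whole second after the job is handed in: The plate lies level within 0.045 rad (2.6 degrees) and still, held only by the bolt, which is home to at least 34 of its 40 mm; the bystanders have stayed within 15 mm of their places (all of step 2 and value of joint flap above -0.045 rad and velocity of joint flap between -0.05 and 0.05 rad/s); the robot touches nothing.
It fails at once if the plate is forced onto its rests with more than 18 N (beyond the spring's own resistance) (contact force between rest and anything else above 18 N).
It fails at once if the bolt and the keeper press on one another with more than 25 N (contact force between keeper and anything else above 25 N).
It fails at once if the try square, dice box, clamp pad or checker is moved more than 15 mm (distance of any of square, dice_box, clamp_pad, checker from where it was at the start of the episode above 0.015 m).
It also fails if it takes over 38 s, if anything falls off the work surface, if the arm or the gripper's body presses on something with over 40 N, if the wrist force passes 120 N, or if a joint passes its speed limit or range.

## Working session

There is one attempt and no reset: what is moved stays moved. The work goes in short steps, each a Python script; the robot and the scene stay as the last script left them, time stands still between calls to the robot, and variables do not carry over. Pictures are saved under pics/ and viewed, and the job is handed in when it is done.

```bash
ls; mkdir -p pics
python3 - <<'E'
from plant import robot
import cv2,pickle
s=robot.sense(); print(s, robot.nose_length)
for n in ["scene","top","wrist"]:
    f=robot.grab_frame(n); pickle.dump(f,open(f"{n}0.pkl","wb"))
    cv2.imwrite(f"pics/{n}0.png",f["image"][:,:,::-1])
    print(n,f["fx"],f["dist_coeffs"],f["R"],f["t"])
E
```

```text
pics
{'t': 0.0, 'joint_pos': array([-1.35390551,  0.46947299, -0.04862487,  1.53373395,  0.0240997 ,
        1.14101118, -0.08227287]), 'joint_velocities': array([-0.00111076,  0.00113249, -0.00143111,  0.00116017,  0.00037179,
        0.00089957, -0.00114914]), 'effort': array([ 2.60840379e-04, -5.10318911e+01, -4.64865344e-02, -2.37706590e+01,
        1.08261080e-02,  8.14207160e-03, -3.19425915e-06]), 'tcp_pos': array([0.16405867, 0.65408358, 0.20792336]), 'tcp_rot': array([3.14152961e+00, 2.03871381e-03, 1.32509166e+00]), 'wrist_force': array([-0.14917614, -0.37981116, -0.51892337]), 'torque': array([ 0.01147009,  0.02197625, -0.0040188 ]), 'opening': 0.9954953778239819} 0.011
scene 527.9017910488559 [-0.02613772  0.          0.          0.          0.        ] [[ 0.6620949   0.74941442  0.0028929 ]
 [ 0.61803266 -0.5438299  -0.56770122]
 [-0.42387023  0.37765999 -0.82322959]] [-0.36034174 -0.25708566  1.34246574]
top 528.5790035181135 [0.04950826 0.         0.         0.         0.        ] [[-0.00789179 -0.99933087 -0.03571468]
 [-0.98184955  0.0145121  -0.18910541]
 [ 0.18949717  0.03357406 -0.98130709]] [0.0348656  0.51961526 0.96072211]
wrist 326.5761954617824 [-0.07927931  0.          0.          0.          0.        ] [[ 0.2423574   0.97018523 -0.00187271]
 [ 0.93514789 -0.23308995  0.26677238]
 [ 0.25838211 -0.06640552 -0.96375775]] [-0.67466774 -0.03600672  0.3787904 ]
```

View pics/scene0.png

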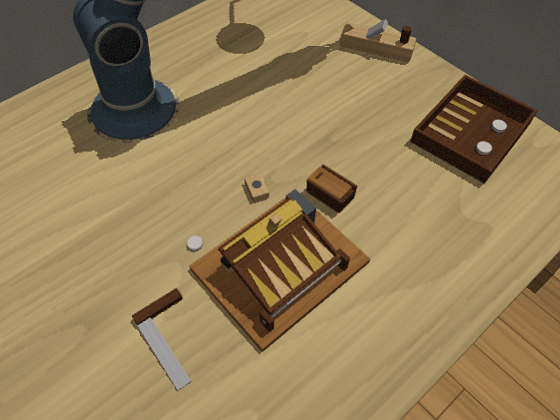

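View pics/top0.png

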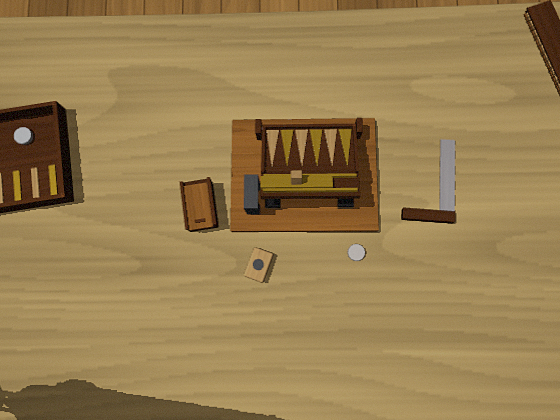

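The scene and top views show the jig board at top-image cols 231–380, rows 119–232. The knob is near (297,176), the keeper near (251,195), and the dice box, clamp pad and checker are close by. I'll enlarge the top view and measure.

```bash
cat > h.py <<'E'
import numpy as np,cv2,pickle
def K(f): return np.array([[f["fx"],0,f["cx"]],[0,f["fy"],f["cy"]],[0,0,1]])
def ray(f,u,v):
    p=cv2.undistortPoints(np.array([[[u,v]]],float),K(f),np.array(f["dist_coeffs"],float))[0,0]
    return np.array([p[0],p[1],1.])
def atz(f,u,v,z):
    R=np.array(f["R"]);C=-R.T@np.array(f["t"]);d=R.T@ray(f,u,v)
    return C+d*(z-C[2])/d[2]
def dep(f,u,v):
    z=f["range_z"][int(round(v)),int(round(u))]
    return np.array(f["R"]).T@(ray(f,u,v)*z-np.array(f["t"]))
def proj(f,X):
    R=np.array(f["R"]);r,_=cv2.Rodrigues(R)
    return cv2.projectPoints(np.atleast_2d(X).astype(float),r,np.array(f["t"],float),K(f),np.array(f["dist_coeffs"],float))[0][:,0]
E
python3 - <<'E'
from h import *
f=pickle.load(open("top0.pkl","rb"))
c=f["image"][105:290,175:400,::-1]
cv2.imwrite("pics/topcrop.png",cv2.resize(c,None,fx=3.5,fy=3.2,interpolation=cv2.INTER_CUBIC)[:600,:800])
f=pickle.load(open("scene0.pkl","rb"))
c=f["image"][170:355,180:400,::-1]
cv2.imwrite("pics/scenecrop.png",cv2.resize(c,None,fx=3.2,fy=3.2,interpolation=cv2.INTER_CUBIC))
E
```

```text
(no output)
```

View pics/topcrop.png

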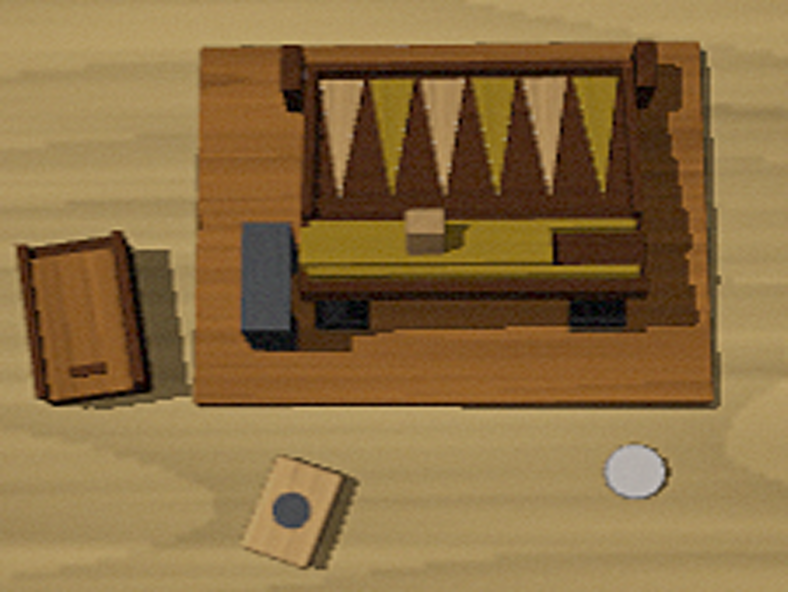

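View pics/scenecrop.png

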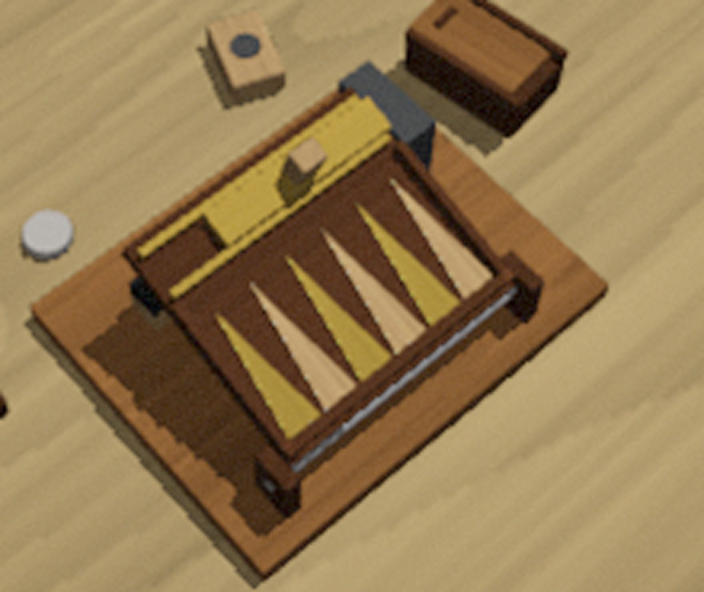

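```bash
cat > est.py <<'E'
from h import *
f=pickle.load(open("top0.pkl","rb"))
g=pickle.load(open("scene0.pkl","rb"))
P=lambda a:(175+a[0]/3.5,105+a[1]/3.2)
Q=lambda a:(180+a[0]/3.2,170+a[1]/3.2)
cr=np.array([[115,155],[115,-135],[-115,155],[-115,-135]])/1000
px=[P(a) for a in [(200,47),(699,42),(196,404),(713,405)]]
w=np.array([atz(f,*p,.018)[:2] for p in px])
a=cr-cr.mean(0);b=w-w.mean(0)
th=np.arctan2((a[:,0]*b[:,1]-a[:,1]*b[:,0]).sum(),(a*b).sum())
R2=np.array([[np.cos(th),-np.sin(th)],[np.sin(th),np.cos(th)]])
o=w.mean(0)-R2@cr.mean(0)
def toW(p): p=np.array(p,float); return np.r_[o+R2@p[:2],p[2]]
def toC(p): return np.r_[R2.T@(np.array(p[:2])-o),p[2]]
if __name__=="__main__":
    print("origin",o,"yaw",th,"res mm",1e3*(w-(o+cr@R2.T)))
    ws=np.array([atz(g,*Q(p),.018) for p in [(605,288),(262,572),(35,308)]])
    print("scene corners in cradle",[toC(x).round(4) for x in ws])
    for p in [(243,222),(292,222),(294,333),(241,333)]: print("keeper",toC(atz(f,*P(p),.0855)).round(4))
    for nm,p in [("knobtop",(424,220)),("bar",(360,243)),("bar",(500,243)),("plate",(500,205)),("hinge end",(480,72)),("keepertop",(267,275)),("dice",(80,320)),("pad",(310,530)),("chk",(635,470)),("board",(500,380)),("bench",(480,450))]:
        print(nm,toC(dep(f,*P(p))).round(4))
    print("knob scene",toC(dep(g,*Q((306,155)))).round(4))
    print("barscene",toC(dep(g,*Q((240,215)))).round(4),toC(dep(g,*Q((350,118)))).round(4))
    print("trailing bar end scene px ray",toC(atz(g,*Q((217,240)),.1)))
E
python3 est.py
```

```text
origin [ 0.5830444  -0.03520384] yaw -0.009715349569974687 res mm [[ 0.06423958 -0.14481278]
 [-0.04969282  1.11272112]
 [ 0.68413284 -1.85105043]
 [-0.6986796   0.88314209]]
scene corners in cradle [array([0.121, 0.152, 0.018]), array([ 0.1201, -0.1324,  0.018 ]), array([-0.104 , -0.1304,  0.018 ])]
keeper [-0.0166  0.1217  0.0855]
keeper [-0.0168  0.0955  0.0855]
keeper [-0.0825  0.0939  0.0855]
keeper [-0.0824  0.1219  0.0855]
knobtop [-0.0283  0.0253  0.1343]
bar [-0.035   0.0585  0.1084]
bar [-0.0358 -0.0139  0.1099]
plate [-0.008  -0.0152  0.0877]
hinge end [ 0.0824 -0.0064  0.0596]
keepertop [-0.0478  0.1087  0.0832]
dice [-0.066   0.2157  0.0409]
pad [-0.1912  0.0885  0.022 ]
chk [-0.154  -0.0914  0.0077]
board [-0.1008 -0.0166  0.0227]
bench [-0.1407 -0.0059 -0.0017]
knob scene [-0.0228  0.0244  0.1329]
barscene [-0.0302 -0.0208  0.1046] [-0.0385  0.074   0.107 ]
trailing bar end scene px ray [-0.02798382 -0.0404493   0.1       ]
```

The model agrees with the images. The keeper top measures at cradle (-50,108,85) and the knob top at (-28,25,134). That puts flap ≈0.32 and bolt ≈0.010. Next I move above the knob with the jaws along cradle y.

Run:
```python
from plant import robot
from est import *
kt=toW([-.032,.0252,.205]); print(kt,th)
robot.goto(list(kt),[np.pi,0,th+np.pi/2])
robot.grip(0.38,20)
s=robot.sense();print(s["t"],s["tcp_pos"],s["tcp_rot"],s["wrist_force"],s["opening"])
for n in ["wrist","scene"]:
    f=robot.grab_frame(n); pickle.dump(f,open(f"{n}1.pkl","wb"))
    im=f["image"][:,:,::-1]
    if n=="scene": im=cv2.resize(im[90:350,150:420],None,fx=2.2,fy=2.2,interpolation=2)
    cv2.imwrite(f"pics/{n}1.png",im)
```

```text
[ 0.55129073 -0.00969415  0.205     ] -0.009715349569974687
3.425 [ 0.55131961 -0.00973785  0.20501493] [3.14152195e+00 8.77958648e-06 1.56096543e+00] [-0.0054611  -0.06986426 -0.02189561] 0.3785454187774327
```

View pics/wrist1.png

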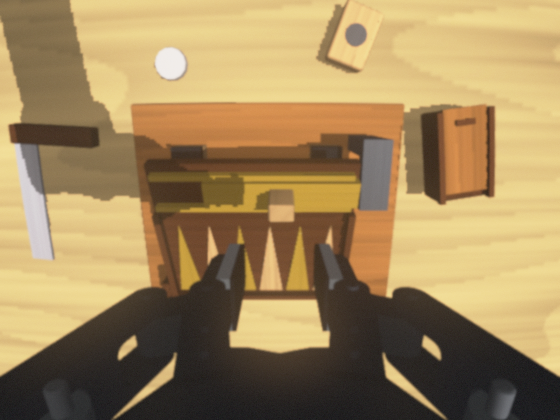

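View pics/scene1.png

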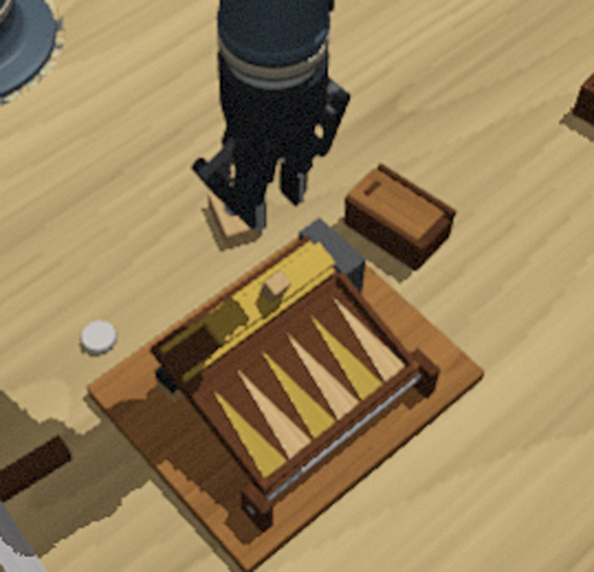

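The wrist view shows the knob at (282,200), midway between the fingers (inner faces ≈240 and 318), so y is aligned. I descend onto the bar until contact.

Run:
```python
from plant import robot
from est import *
f=pickle.load(open("wrist1.pkl","rb"))
print("knob",toC(dep(f,281,197)),toC(dep(f,281,215)),"bar",toC(dep(f,230,193)))
F0=robot.sense()["wrist_force"]
c=toW([-.036,.0252,.14]); robot.move_straight(list(c),vel=.08,contact_N=6)
s=robot.sense();print(s["t"],toC(s["tcp_pos"]),s["wrist_force"]-F0)
c=toW([-.036,.0252,.105]); r=robot.move_straight(list(c),vel=.025,contact_N=1.2)
s=robot.sense();print(r,s["t"],toC(s["tcp_pos"]),s["wrist_force"]-F0)
np.save("F0.npy",F0)
f=robot.grab_frame("scene"); im=cv2.resize(f["image"][170:350,180:400,::-1],None,fx=2.8,fy=2.8,interpolation=2)
cv2.imwrite("pics/scene2.png",im)
```

```text
knob [-0.03653046  0.02717993  0.12305555] [-0.02452739  0.02716389  0.13175207] bar [-0.03640213 -0.01472959  0.10920553]
4.4917 [-0.03550221  0.02511625  0.14043606] [-0.1680152  -0.65313295  0.23836602]
False 6.0417 [-0.03584453  0.02520481  0.10517195] [-0.27002118 -1.31104267 -0.50982642]
```

View pics/scene2.png

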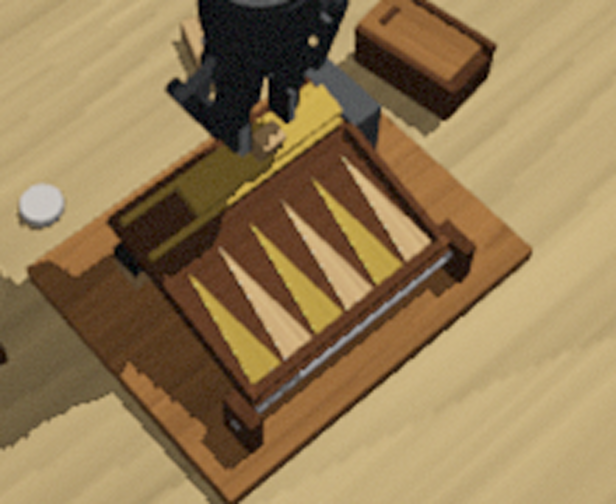

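Run:
```python
from plant import robot
from est import *
F0=np.load("F0.npy")
robot.sleep(.2)
s=robot.sense();print(s["t"],toC(s["tcp_pos"]),s["wrist_force"]-F0,s["torque"],s["opening"])
for n in ["wrist","top","scene"]:
    f=robot.grab_frame(n);pickle.dump(f,open(n+"3.pkl","wb"))
    cv2.imwrite(f"pics/{n}3.png",f["image"][:,:,::-1] if n=="wrist" else cv2.resize((f["image"][100:240,220:390] if n=="top" else f["image"][190:260,220:330])[:,:,::-1],None,fx=4 if n=="top" else 7,fy=4 if n=="top" else 7,interpolation=2))
g=pickle.load(open("scene3.pkl","rb"))
# plate points in scene crop2 px
for p in [(180,195),(270,330),(400,255),(330,190)]:
    u,v=180+p[0]/2.8,170+p[1]/2.8
    X=toC(dep(g,u,v)); print(X.round(4), "phi", np.arctan2(X[2]-.045,.085-X[0])-np.arcsin(.012/np.hypot(X[2]-.045,.085-X[0])))
```

```text
6.2917 [-0.03595864  0.02519648  0.10506091] [ 0.29665144 -1.24587413 -0.70389995] [-0.0328061  -0.04171951  0.03224607] 0.3805576123037256
[-0.0414 -0.0381  0.1003] phi 0.3252765833030891
[ 0.0623 -0.0472  0.0665] phi 0.36362699221716066
[0.0766 0.0594 0.0626] phi 0.46539788091836465
[0.0136 0.0506 0.0799] phi 0.30355662927149374
```

View pics/wrist3.png

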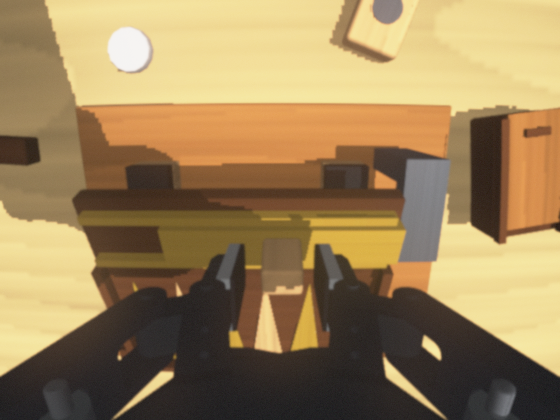

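View pics/scene3.png

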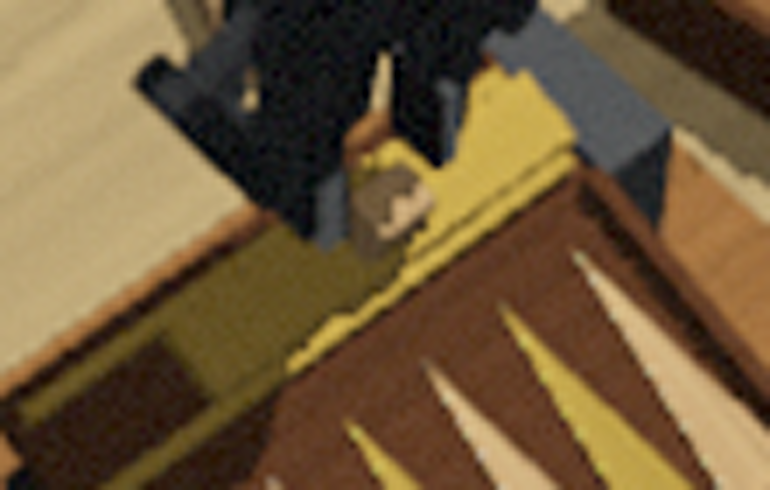

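The fingers straddle the knob with clearance on both sides and haven't borne on the bar yet. I keep going down, logging force.

Run:
```python
from plant import robot
from est import *
F0=np.load("F0.npy")
for z in np.arange(.103,.086,-.002):
    robot.move_straight(list(toW([-.036-(.103-z)*.3,.0255,z])),vel=.03)
    s=robot.sense();print(round(s["t"],2),toC(s["tcp_pos"]).round(4),(s["wrist_force"]-F0).round(2))
f=robot.grab_frame("scene");pickle.dump(f,open("scene4.pkl","wb"))
cv2.imwrite("pics/scene4.png",cv2.resize(f["image"][190:290,220:330,::-1],None,fx=6,fy=6,interpolation=2))
```

```text
6.69 [-0.0362  0.0256  0.1028] [-0.05 -1.31 -0.51]
6.94 [-0.0368  0.0255  0.1008] [-0.63 -0.88 -0.91]
7.19 [-0.0374  0.0255  0.0988] [-0.5  -0.74  0.41]
7.44 [-0.038   0.0255  0.0968] [ 0.76 -0.62 -0.41]
7.69 [-0.0385  0.0255  0.0949] [ 0.34 -0.72 -0.64]
7.94 [-0.0391  0.0255  0.0929] [-0.35 -0.04 -0.45]
8.19 [-0.0398  0.0255  0.0908] [ 0.28 -0.33 -0.84]
8.44 [-0.0404  0.0255  0.0889] [ 0.67 -0.76 -0.59]
8.69 [-0.0408  0.0255  0.0869] [-0.56 -0.52 -1.18]
```

View pics/scene4.png

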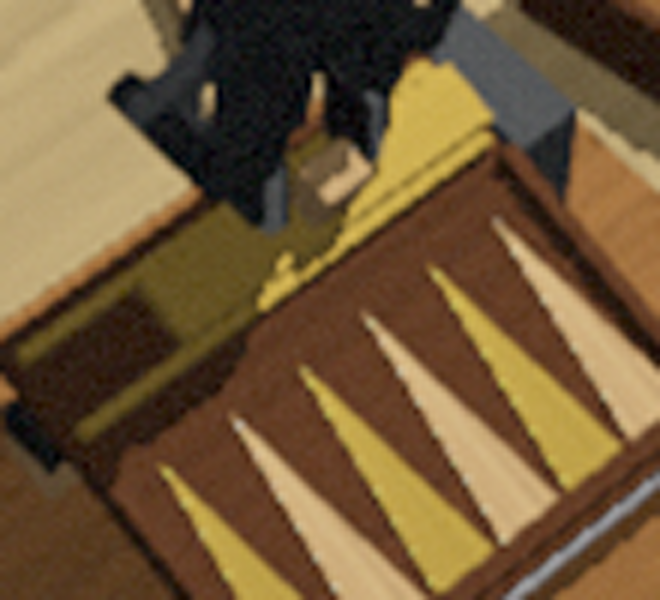

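```bash
cat > phi.py <<'E'
from est import *
def phi_depth(f,lo=.0,verbose=False):
    """fit tilt from depth points on plate face, in cradle coords"""
    Z=f["range_z"];vs,us=np.nonzero(Z>0)
    p=cv2.undistortPoints(np.stack([us,vs],1).astype(float)[:,None],K(f),np.array(f["dist_coeffs"],float))[:,0]
    z=Z[vs,us];X=(np.c_[p*z[:,None],z]-np.array(f["t"]))@np.array(f["R"])
    c=np.c_[(X[:,:2]-o)@R2,X[:,2]]
    m=(c[:,0]>-.015)&(c[:,0]<.065)&(abs(c[:,1])<.075)&(c[:,2]>.045)&(c[:,2]<.11)
    c=c[m]; A=np.polyfit(c[:,0],c[:,2],1)
    r=abs(c[:,2]-np.polyval(A,c[:,0]))<.004
    A=np.polyfit(c[r,0],c[r,2],1)
    return -np.arctan(A[0]),np.polyval(A,.085),r.sum()
E
python3 - <<'E'
from phi import *
for n in ["scene0","top0","scene3","scene4"]: print(n,phi_depth(pickle.load(open(n+".pkl","rb"))))
E
```

```text
scene0 (np.float64(0.29821398585073017), np.float64(0.06042423203075048), np.int64(3119))
top0 (np.float64(0.3016724633724966), np.float64(0.059792220255002484), np.int64(2877))
scene3 (np.float64(0.2972336163690761), np.float64(0.06049318446679802), np.int64(3144))
scene4 (np.float64(0.28999690886599916), np.float64(0.060288079732741306), np.int64(3110))
```

Run:
```python
from plant import robot
from phi import *
f=pickle.load(open("scene4.pkl","rb"))
for p in [(275,185),(275,200),(275,215),(270,222),(265,205),(378,110),(378,125),(345,180),(325,210),(300,215)]:
    print(p,toC(dep(f,220+p[0]/6,190+p[1]/6)).round(4))
print(proj(f,[toW([-.036,.055,.104]),toW([-.036,-.005,.104]),toW([-.041,.0255,.087])])*6-np.array([220,190])*6)
f=robot.grab_frame("top");pickle.dump(f,open("top4.pkl","wb"));print(phi_depth(f))
f=robot.grab_frame("wrist");pickle.dump(f,open("wrist4.pkl","wb"));cv2.imwrite("pics/wrist4.png",f["image"][:,:,::-1])
```

```text
(275, 185) [-0.029   0.0056  0.1361]
(275, 200) [-0.0283  0.0049  0.1292]
(275, 215) [-0.0274  0.004   0.1224]
(270, 222) [-0.0283  0.0026  0.1187]
(265, 205) [-0.0305  0.0026  0.1261]
(378, 110) [-0.0282  0.0475  0.1384]
(378, 125) [-0.0328  0.052   0.1206]
(345, 180) [-0.0194  0.0261  0.1297]
(325, 210) [-0.0216  0.0198  0.116 ]
(300, 215) [-0.031   0.0174  0.1045]
[[377.54814603 142.5438969 ]
 [236.52948622 244.50688504]
 [299.06623935 210.75615514]]
(np.float64(0.28794151683512453), np.float64(0.0601973875374575), np.int64(575))
```

View pics/wrist4.png

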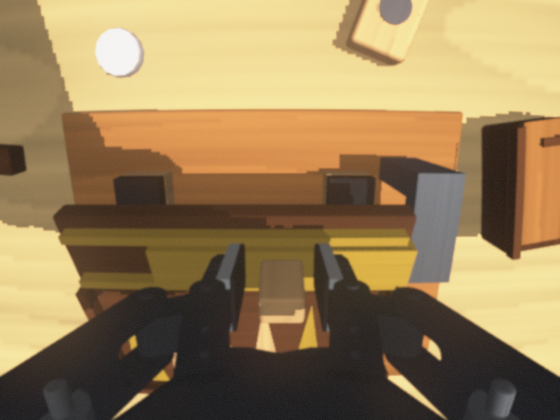

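Run:
```python
from phi import *
for n in ["scene1","scene3","scene4"]:
    f=pickle.load(open(n+".pkl","rb"))
    im=f["image"][:,:,::-1]; 
    y0,x0=(150,220) if n=="scene1" else (190,220)
    cv2.imwrite(f"pics/big_{n}.png",cv2.resize(im[y0:y0+80,x0:x0+100],None,fx=7,fy=7,interpolation=cv2.INTER_NEAREST))
    tcp={"scene1":[-.032,.0252,.205],"scene3":[-.036,.0252,.105],"scene4":[-.0408,.0255,.0869]}[n]
    for dz in (0,-.011,.01,.02,.03):
        for sy in(-.016,.016):
            print(n,dz,sy,(proj(f,toW(np.array(tcp)+[.011,sy,dz]))[0]-[x0,y0])*7)
```

```text
scene1 0 -0.016 [349.92305111 357.73843025]
scene1 0 0.016 [445.59027119 290.52923242]
scene1 -0.011 -0.016 [350.06389115 382.89006427]
scene1 -0.011 0.016 [444.81502055 316.00466023]
scene1 0.01 -0.016 [349.79266271 334.44276327]
scene1 0.01 0.016 [446.30798708 266.93973653]
scene1 0.02 -0.016 [349.65997395 310.72570652]
scene1 0.02 0.016 [447.03836143 242.92953632]
scene1 0.03 -0.016 [349.52492433 286.57587953]
scene1 0.03 0.016 [447.78172705 218.48743961]
scene3 0 -0.016 [341.57200463 280.36212055]
scene3 0 0.016 [429.46775201 216.31248086]
scene3 -0.011 -0.016 [341.77602728 301.63484043]
scene3 -0.011 0.016 [428.89629358 237.90324599]
scene3 0.01 -0.016 [341.38337857 260.68873779]
scene3 0.01 0.016 [429.99604662 196.34925824]
scene3 0.02 -0.016 [341.19167667 240.68862792]
scene3 0.02 0.016 [430.53291782 176.05872597]
scene3 0.03 -0.016 [340.996824   220.35367783]
scene3 0.03 0.016 [431.07857356 155.43286628]
scene4 0 -0.016 [331.48599359 303.4201333 ]
scene4 0 0.016 [418.05250589 240.16009425]
scene4 -0.011 -0.016 [331.77503876 324.139837  ]
scene4 -0.011 0.016 [417.58902853 261.19252225]
scene4 0.01 -0.016 [331.21882533 284.26355515]
scene4 0.01 0.016 [418.48086381 220.71842344]
scene4 0.02 -0.016 [330.94736345 264.79411105]
scene4 0.02 0.016 [418.9160661  200.96320841]
scene4 0.03 -0.016 [330.67150485 245.00416025]
scene4 0.03 0.016 [419.3582761 180.8868933]
```

View pics/big_scene1.png

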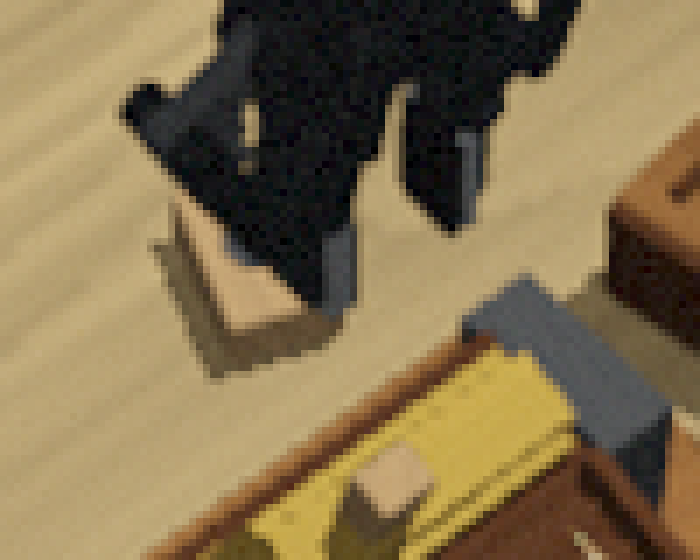

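View pics/big_scene4.png

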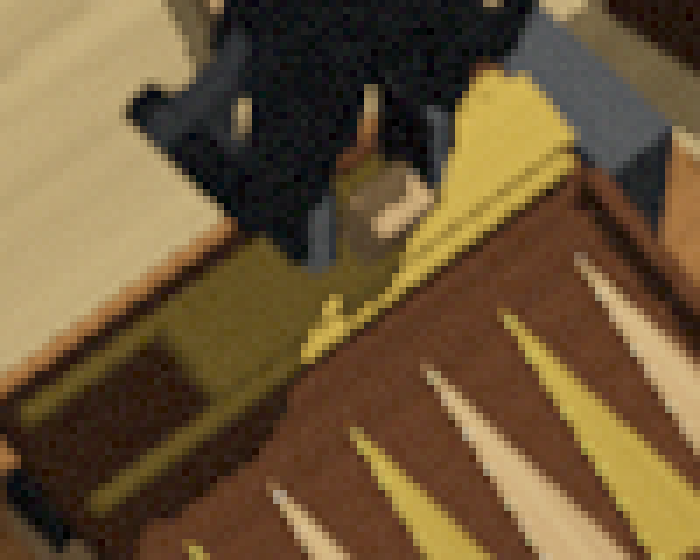

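I compared fingertip pixels with projections. The tips (bottoms at about (335,318) and (465,230) in the 7x crop of scene1) sit about 17–20 mm above the reported TCP at this opening, not ahead of it. Bar contact at TCP z≈0.088 fits that, and the tilt has just begun to drop (0.298→0.289). So heights have to be found by force. I press on and watch Fz.

Run:
```python
from plant import robot
from phi import *
F0=np.load("F0.npy")
for z in np.arange(.084,.0595,-.003):
    k=(z-.049)/.038
    robot.move_straight(list(toW([-.050+k*.009,.0255,z])),vel=.03)
    s=robot.sense();F=s["wrist_force"]-F0;print(round(s["t"],2),toC(s["tcp_pos"]).round(4),F.round(2))
    if abs(F[2])>11: break
for n in ["scene","top"]:
    f=robot.grab_frame(n);pickle.dump(f,open(n+"5.pkl","wb"));print(phi_depth(f))
f=pickle.load(open("scene5.pkl","rb"))
cv2.imwrite("pics/scene5.png",cv2.resize(f["image"][190:290,220:350,::-1],None,fx=6,fy=6,interpolation=2))
```

```text
9.1 [-0.0418  0.0255  0.0838] [ 0.01 -1.84 -0.92]
9.35 [-0.0425  0.0255  0.0808] [-0.12 -0.35 -0.21]
9.6 [-0.0433  0.0255  0.0778] [-0.6  -0.74 -0.54]
9.85 [-0.044   0.0255  0.0748] [-1.73 -0.62 -0.61]
10.1 [-0.0447  0.0255  0.0718] [-0.99 -0.38  1.13]
10.35 [-0.0454  0.0255  0.0689] [-2.3  -0.49  1.62]
10.6 [-0.0458  0.0255  0.066 ] [-0.9  -0.3   1.99]
10.85 [-0.0465  0.0255  0.0631] [-1.39 -1.1   1.83]
11.1 [-0.0472  0.0255  0.0601] [-1.18 -0.87  2.74]
(np.float64(0.09805617256756227), np.float64(0.05914339673918013), np.int64(2886))
(np.float64(0.09523225426331523), np.float64(0.059272730326876834), np.int64(565))
```

View pics/scene5.png

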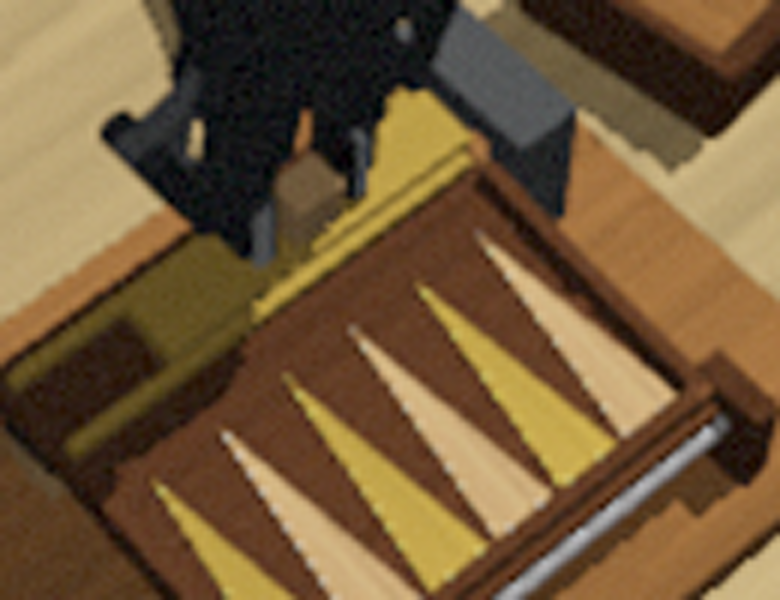

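```bash
cat > fz.py <<'E'
from plant import robot
from phi import *
F0=np.load("F0.npy")
def rd(n=8):
    a=[]
    for _ in range(n): robot.sleep(.01); a.append(robot.sense()["wrist_force"]-F0)
    return np.mean(a,0),np.std(a,0)
E
python3 - <<'E'
from fz import *
pts=[.057,.054,.052,.0512,.0504,.0496,.0488,.048]
prev=None
for z in pts:
    k=(z-.049)/.038
    robot.move_straight(list(toW([-.050+k*.009,.0255,z])),vel=.02)
    F,sd=rd();s=robot.sense();print(round(s["t"],2),z,toC(s["tcp_pos"]).round(4),F.round(2),sd[2].round(2))
    if F[2]>11.5 or (prev is not None and F[2]-prev>2): break
    prev=F[2]
for n in ["scene","top"]:
    f=robot.grab_frame(n);pickle.dump(f,open(n+"6.pkl","wb"));print(phi_depth(f))
E
```

```text
11.57 0.057 [-0.048   0.0255  0.0571] [-1.69 -0.73  3.83] 0.35
11.93 0.054 [-0.0487  0.0255  0.0541] [-1.68 -0.41  4.39] 0.41
12.25 0.052 [-0.0491  0.0255  0.0522] [-1.44 -0.48  5.39] 0.49
12.57 0.0512 [-0.0492  0.0255  0.0515] [-1.7  -1.    6.14] 0.37
12.88 0.0504 [-0.0493  0.0255  0.0509] [-2.26 -0.35  6.78] 0.16
13.2 0.0496 [-0.0495  0.0255  0.0501] [-1.92 -0.57  7.43] 0.41
13.52 0.0488 [-0.0496  0.0255  0.0493] [-2.25 -0.13  7.33] 0.36
13.83 0.048 [-0.0498  0.0255  0.0485] [-2.21 -0.44  7.56] 0.58
(np.float64(0.01704411832685379), np.float64(0.058790267598660406), np.int64(2788))
(np.float64(0.022754206326988866), np.float64(0.058579075440968485), np.int64(552))
```

Run:
```python
from fz import *
prev=None
for z in np.arange(.0475,.0419,-.0005):
    robot.move_straight(list(toW([-.050,.0255,z])),vel=.02)
    F,sd=rd(6);s=robot.sense();print(round(s["t"],2),round(z,4),toC(s["tcp_pos"]).round(4),F.round(2),sd[2].round(2))
    if F[2]>11.5 or (prev is not None and F[2]-prev>1.6): break
    prev=F[2]
for n in ["scene","top"]:
    f=robot.grab_frame(n);pickle.dump(f,open(n+"7.pkl","wb"));print(phi_depth(f))
```

```text
14.23 0.0475 [-0.0499  0.0255  0.048 ] [-2.57 -0.47  8.07] 0.39
14.53 0.047 [-0.05    0.0255  0.0475] [-2.93 -0.56  8.38] 0.28
14.83 0.0465 [-0.0501  0.0255  0.047 ] [-2.8  -0.24  8.17] 0.38
15.13 0.046 [-0.0502  0.0255  0.0465] [-3.01 -0.47  8.37] 0.3
15.43 0.0455 [-0.0502  0.0255  0.0464] [-4.15 -0.63 12.06] 0.27
(np.float64(0.005930991700385131), np.float64(0.05854989079430808), np.int64(2743))
(np.float64(0.006624438602219533), np.float64(0.05883925109762948), np.int64(550))
```

At command z 0.0455 Fz jumped 8.4→12.1 N while the height stayed put, and the tilt reads ≈0.006. The rests are bearing about 3.5 N. Now I slide in +y at this height, watching Fy and Fz.

Run:
```python
from fz import *
z=.0455
for y in np.arange(.0285,.0521,.003):
    robot.move_straight(list(toW([-.050,y,z])),vel=.02)
    F,sd=rd(5);s=robot.sense();print(round(s["t"],2),round(y,4),round(z,5),toC(s["tcp_pos"]).round(4),F.round(2))
    if F[2]<10.8: z-=.0001
    if F[2]>14: z+=.0002
    if abs(F[1])>8 or F[2]<9.5 or F[2]>18: print("stop");break
for n in ["scene","top"]:
    f=robot.grab_frame(n);pickle.dump(f,open(n+"8.pkl","wb"));print(phi_depth(f))
f=pickle.load(open("scene8.pkl","rb"))
cv2.imwrite("pics/scene8.png",cv2.resize(f["image"][190:290,220:350,::-1],None,fx=6,fy=6,interpolation=2))
```

```text
15.88 0.0285 0.0455 [-0.0502  0.0283  0.0464] [-4.09 -0.62 11.94]
16.22 0.0315 0.0455 [-0.0501  0.0312  0.0464] [-4.85 -1.06 12.28]
16.56 0.0345 0.0455 [-0.0502  0.0342  0.0464] [-4.24 -1.23 11.91]
16.9 0.0375 0.0455 [-0.0502  0.0372  0.0464] [-4.19 -1.28 11.95]
17.24 0.0405 0.0455 [-0.0502  0.0402  0.0464] [-4.55 -1.54 12.27]
17.58 0.0435 0.0455 [-0.0502  0.0432  0.0464] [-4.62 -1.1  12.23]
17.93 0.0465 0.0455 [-0.0502  0.0462  0.0464] [-4.53 -1.15 12.54]
18.27 0.0495 0.0455 [-0.0502  0.0493  0.0464] [-4.25 -1.12 12.3 ]
(np.float64(0.004804630812047635), np.float64(0.058705024994165696), np.int64(2755))
(np.float64(0.006909505642808771), np.float64(0.058605254011440025), np.int64(1258))
```

View pics/scene8.png

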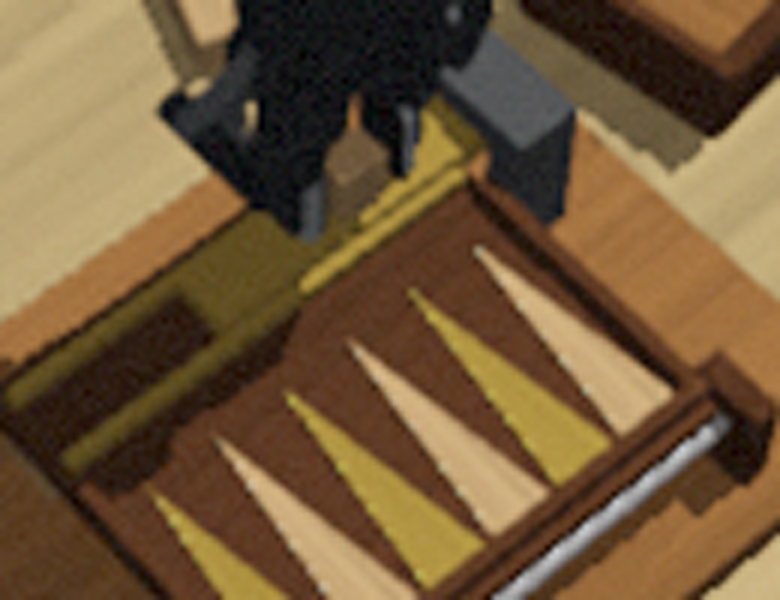

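The bolt is being dragged along (trailing end now at (195,310), knob at (358,155)) with steady forces. I continue to the end stop.

Run:
```python
from fz import *
z=.0455
for y in np.arange(.0515,.0641,.0015):
    robot.move_straight(list(toW([-.050,y,z])),vel=.02)
    F,sd=rd(5);s=robot.sense();print(round(s["t"],2),round(y,4),toC(s["tcp_pos"]).round(4),F.round(2))
    if abs(F[1])>7.5 or F[2]<9.8 or F[2]>17: print("stop");break
for n in ["scene","top","wrist"]:
    f=robot.grab_frame(n);pickle.dump(f,open(n+"9.pkl","wb"));n!="wrist" and print(phi_depth(f))
cv2.imwrite("pics/wrist9.png",f["image"][:,:,::-1])
f=pickle.load(open("scene9.pkl","rb"))
cv2.imwrite("pics/scene9.png",cv2.resize(f["image"][190:290,220:350,::-1],None,fx=6,fy=6,interpolation=2))
```

```text
18.66 0.0515 [-0.0502  0.0512  0.0464] [-4.63 -0.85 11.95]
18.95 0.053 [-0.0502  0.0526  0.0464] [-4.45 -1.32 12.2 ]
19.24 0.0545 [-0.0502  0.0541  0.0464] [-4.4  -1.1  11.98]
19.53 0.056 [-0.0502  0.0556  0.0464] [-4.35 -1.5  11.75]
19.82 0.0575 [-0.0502  0.0563  0.0463] [-4.77 -3.06 11.89]
20.12 0.059 [-0.05    0.0567  0.0464] [-3.71 -4.48 11.38]
20.41 0.0605 [-0.0495  0.0578  0.0464] [-2.88 -5.96  9.9 ]
20.7 0.062 [-0.049   0.0593  0.0464] [-1.84 -5.67  8.76]
stop
(np.float64(0.0050111589142618805), np.float64(0.0586635249666639), np.int64(2771))
(np.float64(0.007034857587354186), np.float64(0.05869864533066412), np.int64(1587))
```

View pics/scene9.png

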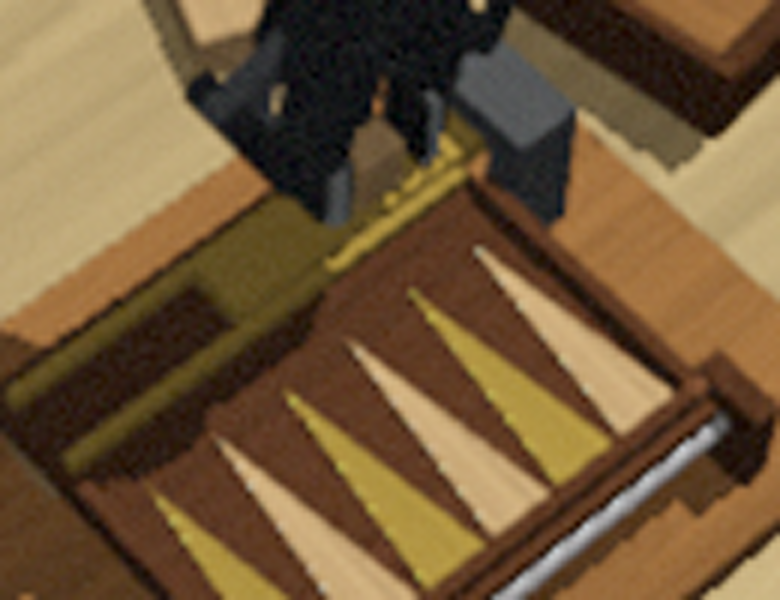

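View pics/wrist9.png

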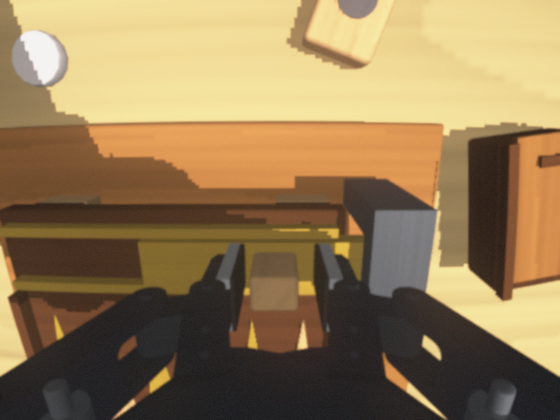

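Fy rose from 1.3 to about 5.9 N at tool y≈0.0563, then the fingers slipped along the bar, so the bolt is at its stop. I check its trailing end position, then release straight up.

Run:
```python
from fz import *
f=pickle.load(open("scene9.pkl","rb"))
print("trailing end",toC(atz(f,220+220/6,190+303/6,.067)), "expect y -.010 at home")
p=np.array([-.049,.0593,.0464])
robot.move_straight(list(toW([p[0],p[1],.056])),vel=.02)
f=robot.grab_frame("scene");print("phi",phi_depth(f))
robot.move_straight(list(toW([p[0],p[1],.19])),vel=.12)
print(robot.sense()["t"],rd())
for n in ["scene","top"]:
    f=robot.grab_frame(n);pickle.dump(f,open(n+"10.pkl","wb"));print(phi_depth(f))
im=cv2.resize(f["image"][100:240,220:390,::-1],None,fx=4,fy=4,interpolation=2);cv2.imwrite("pics/top10.png",im)
f=pickle.load(open("scene10.pkl","rb"))
cv2.imwrite("pics/scene10.png",cv2.resize(f["image"][170:350,180:400,::-1],None,fx=3.2,fy=3.2,interpolation=2))
```

```text
trailing end [-0.04044768 -0.00931163  0.067     ] expect y -.010 at home
phi (np.float64(0.018722140143600675), np.float64(0.05874437302291203), np.int64(2784))
22.8583 (array([-0.30370086, -0.41674465, -0.30201447]), array([0.47018909, 0.43825159, 0.45402012]))
(np.float64(0.016331204581576657), np.float64(0.05897964277431129), np.int64(2793))
(np.float64(0.022864803151009534), np.float64(0.05864856667801383), np.int64(1433))
```

View pics/scene10.png

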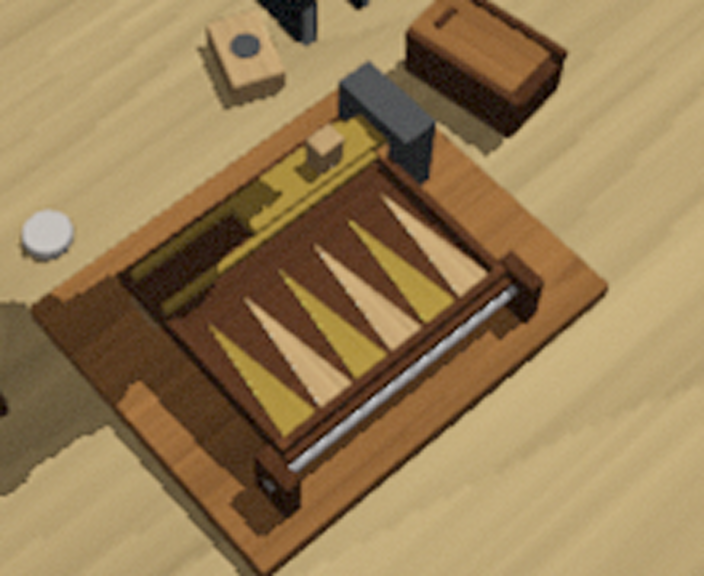

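The plate stays level (≈0.02 rad) with the bolt under the keeper, its trailing end at y≈-9 mm where fully home gives -10. The bystanders are at the same pixels as at the start. The robot is clear, so I hand it in.

Run:
```python
from fz import *
f=pickle.load(open("scene10.pkl","rb"));print("knob",toC(dep(f,180+325/3.2,170+140/3.2)))
robot.close_job();print(robot.sense()["t"])
```

```text
knob [-0.04013262  0.05518479  0.0992011 ]
the job is handed in; nothing more can be done
the job is handed in; nothing more can be done
```

The plate is down and bolted: it stays level on its own, with the brass bolt fully home under the steel keeper. The job was handed in at about 23 s of the 38 s allowed. No verdict is reported, so this rests on my own checks.

- **Pressing down:** I straddled the knob with the fingers and pressed on the bar. The rests showed up as a jump in the downward force from 8.4 to 12.1 N with no further movement, so they bore roughly 3.5 N.
- **Bolting:** I slid the bolt in +y at a steady 1.3 N or so. The side force then rose to about 6 N and the fingers slipped along the bar, which I took as the end stop.
- **Release:** I lifted straight up. The plate settled against the keeper at 0.016–0.023 rad, inside the 0.045 limit.
- **Final position:** The knob measured y = 55.2 mm, where 55 mm is fully home. The bolt's trailing end measured -9.3 mm against -10 mm expected.
- **Bystanders:** The dice box, clamp pad and checker appear unmoved in the last scene crop. The try square was outside that crop, so I did not check it at the end, but the arm never went near it.

Two readings disagreed with what was given:

- **Fingertip height:** The fingertips appeared about 17–20 mm above the reported TCP, not ahead of it, so I relied on force and tilt rather than height.
- **Depth offset:** The depth readings sat about 1–3 mm high, at the edge of the stated calibration, and the final knob x read 10 mm towards the hinge, possibly because I picked the knob's front edge.

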